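# Seat a humidity probe in the calibration dock and hold it on its contact

### The job

First fold the blue cover of the grey calibration dock open until it stands straight up, and leave it so. Then take the humidity probe from its white stand, turn it until its four splines mesh with the dock's socket, and push it fully home against the spring contact, so that its steel collar sits flat on the dock. Finish while still gripping the probe by its sides and pressing it home (the spring pushes it out if you let go); leave the other things on the bench where they are.

Things in the scene. Friction and masses are not known exactly. Their poses are not given: they have to be found in the camera images.
- dock: grey box, 100 (x) x 90 (y) x 75 mm high, fixed to the bench; origin at the centre of its underside; its -x side (with a blank display) roughly faces the robot. Place and yaw vary
- socket (a point): centre of the socket mouth, mid of the dock's flat top, 75 mm above the bench; axes as the dock's. A cross-shaped hole between brass corners: two slots 28 x 10 mm along the dock's x and y, 1 mm clearance round the probe's foot. A sprung copper contact 14 mm below the mouth gives way downwards: 3.5 N to start it, 9.5 N at 8 mm
- contact (a joint): how far the copper contact is pressed down, in m: 0 free, 0.008 when the probe's collar sits on the dock's top
- cover (a joint): angle of the dock's cover in rad: 0 flat over the socket, 1.57 straight up, 2.4 fully back. It starts between 0 and 0.5. Stiff hinge: it stays where it is left and takes about 1.5 N at its handle bar to move
- cover_hinge (a point): middle of the cover's hinge axis, which runs along the dock's y, 48 mm to the dock's +x side of the socket and 81 mm above the bench (axes as the dock's). The cover is a blue plate 70 x 78 x 4 mm reaching from the hinge to the dock's -x side when flat
- cover_bar (a point): middle of the cover's handle, an orange round bar, 10 mm diameter, 74 mm long, parallel to the hinge, 104 mm before it and 26 mm above it when the cover is flat (107 mm above the bench), on two thin rods 68 mm apart, a 29 mm open gap between bar and plate. A gripper pinching the bar from above can stay upright while the cover turns. Axes turn with the cover
- stand: white block, 85 x 85 x 45 mm high, fixed to the bench, with a plain round hole 31 mm wide in which the probe stands; origin at the centre of its underside. Place varies
- probe: upright black and metal probe, 146 mm tall, 0.12 to 0.24 kg; origin at the centre of its foot's underside, z up. From the origin up: splined brass foot 0-22 mm; steel collar 40 mm diameter 22-30; round body 27 mm diameter 30-85; square grip 85-119; head 26 mm diameter 119-146. At the start its collar rests on the stand, origin 23 mm above the bench, at any yaw
- probe_grip (a point): middle of the probe's square aluminium grip, 26 x 26 x 34 mm high, 102 mm above the probe's origin on its axis; the flats face the probe's x and y
- probe_foot (a point): the probe's origin, at the foot's underside. The foot has four round-nosed splines, 26 mm across, each 8 mm wide, lying on the probe's +x, -x, +y and -y (under the yellow dots of the collar and the white windows of the head); any of the four quarter turns fits the socket. Home in the dock this point is 53 mm above the bench, 22 mm below the socket mouth
- grommet: bystander: red ring, 60 mm diameter, 22 mm high, lying flat between dock and stand; origin at the centre of its underside
- salt_jar: bystander: amber jar with white cap, 48 mm diameter, 75 mm high, standing beyond the work; origin at the centre of its underside
- screwdriver: bystander: yellow screwdriver, 170 mm long, lying beyond the work; origin near its middle
Mind the look-alikes: they are no part of the job. There is more than one size of the probe; the job needs the smaller. Of the things that look like the dock, the middle-sized one is meant.

How it is judged:
By the outcome, as a careful person would: the job done as asked, in the order asked, and still so for the second after the job is handed in, while the arm keeps its last pose, push and grip.
It also fails if it takes over 59 s, if anything falls off the work surface, if the arm or the gripper's body presses on something with over 40 N, if the wrist force passes 120 N, or if a joint passes its speed limit or range.

### The arm

A 6-joint arm with a two-finger parallel gripper is mounted at the origin on the work surface. World frame = base frame: x ahead of the robot, y to its left, z up, the work surface at z = 0. Lengths are in mm, angles in rad, forces in N, time in s.
With the tool pointing down it reaches from about 300 to 775 mm from the base axis. Payload 14.6 kg.
Tool frame: the origin (TCP) lies midway between the tips of the shut fingers; the grasp point (between the pads) lies 19 mm behind it (manip.tcp_to_grasp is the distance from the TCP to the grasp point, in mm); z points along the fingers, x is the direction in which the jaws open and shut, and the axes are right-handed (so a half turn about z gives the same grasp; the last joint's range is limited). The gripper opens to 94 mm and grips with 3 to 60 N. Pads are 16 mm wide; open, the fingers measure 119 mm over their backs; the gripper's body (75 mm by 177 mm) begins 78 mm behind the grasp point.
Start: joints at [1.082, 0.3, 1.521, -0, 1.321, -0.067], TCP at [225.168, 501.785, 205.446] pointing down, gripper open.
Joint ranges: [-3.03, 3.03], [-0.79, 2.21], [0.23, 2.52], [-1.04, 4.18], [0, 3.07], [-2.55, 2.55]. Speed limits (rad/s): [2.22, 2.22, 2.57, 3.14, 3.14, 3.14].

### API

Orientations are given as [roll, pitch, yaw] about the fixed x, y, z axes, in that order (R = Rz(yaw) Ry(pitch) Rx(roll)).
In Python, from cell import manip gives the robot as it stands.
- The arm moves only by the tool arm_command, never from a script. Its argument "steps" is a list of rows, each a list of 3 entries, a list of its own where there are three numbers: the opening, from 0 (shut) to 1 (fully open), then the shift along the tool's x, y, z in cm, then the turn about the tool's z in rad. A call has 1 to 5 rows; each row shifts and turns the commanded pose from where the row before left it, along the tool's axes as they then stand; what a row does not reach is not made up. A row lasts 1/12 s, in which the tool goes at most 41.7 mm and 7.16 degrees, less where a joint would pass 70% of its speed; a pose out of reach is approached as far as the arm can. A call with a gripper value outside its range is refused whole. The fingers move at their own pace and stop on an object; "force" is the grip in N (left out, the last holds). Time passes only in rows, so rows that do not move let the fingers close. It gives the time, the measured TCP pose, the force and the opening at its end, in the units of the state.
- manip.read_state(): the state, without advancing time (a new reading comes with each control period).
- manip.camera(name): name is "side" or "top"; returns (picture, depth): 400x640x3 uint8, red, green, blue; 400x640 float32, mm along the optical axis (not along the pixel's ray), 0 where there is no reading.
- manip.calibration(name): a dict with "fx", "fy", "cx", "cy" (pixels), "R" (3x3) and "t" (3): a world point X has camera coordinates R X + t. Camera axes: x right, y down, z forward; pixel columns grow to the right and rows downward; lengths in mm; the calibration is good to about 2 mm. A picture is of the moment at which its call begins. calibration takes no time and is no camera call.
- manip.sign_off(): hands the job in, once; it reports no verdict.
The state is a dict: "clock": time; "joints": joint angles; "qd": joint speeds; "effort": joint torques, N m; "eef_pos": TCP position; "eef_rot": TCP orientation; "wrist_force": force on the tool from outside, world axes, zero at the start; "moment": the same for the moment, N m; "finger_gap": finger opening in mm.
Only numpy, scipy, OpenCV 4.12 (cv2) and the standard library are available. Lean on these libraries where they do the work, as an engineer would, in place of code of your own. Each camera call takes 0.05 s, during which the arm holds its last target.

## Working session

There is one attempt and no reset: what is moved stays moved. The work goes in short steps, Python scripts to look and compute and a tool call to move; the robot and the scene stay as the last step left them, time stands still between calls to the robot, and variables do not carry over. Pictures are saved under pics/ and viewed, and the job is handed in when it is done.

Besides the shell and the picture viewer there is one more tool, called after "Request:" in YAML: its name, and indented under it one key for each argument. arm_command: Moves the arm, as the interface text tells. Its arguments: {"type":"object","properties":{"steps":{"type":"array","items":{"type":"array"}},"force":{"type":"number"}},"required":["steps"]}

```bash
mkdir -p pics; ls; cat > h.py <<'E'
import numpy as np, cv2, pickle
from cell import manip
def snap(n,tag):
    p,d=manip.camera(n); cv2.imwrite(f'pics/{tag}.png',p[:,:,::-1]); np.savez(f'{tag}.npz',p=p,d=d); return p,d
def load(tag):
    z=np.load(f'{tag}.npz'); return z['p'],z['d']
def pts(n,u,v,z):
    c=manip.calibration(n);R=np.array(c['R']);t=np.array(c['t'])
    k=np.stack([(np.asarray(u)-c['cx'])/c['fx']*z,(np.asarray(v)-c['cy'])/c['fy']*z,np.asarray(z)*1.0],-1)
    return (k-t)@R
def ray(n,u,v,h):
    c=manip.calibration(n);R=np.array(c['R']);t=np.array(c['t'])
    o=-R.T@t; d=R.T@np.array([(u-c['cx'])/c['fx'],(v-c['cy'])/c['fy'],1.]); return o+d*(h-o[2])/d[2]
def proj(n,X):
    c=manip.calibration(n);k=np.array(c['R'])@np.asarray(X,float)+np.array(c['t']); return k[0]/k[2]*c['fx']+c['cx'],k[1]/k[2]*c['fy']+c['cy']
E
python3 - <<'E'
from h import *
for n in('top','side'):
    snap(n,n+'0'); c=manip.calibration(n); print(n,c, -np.array(c['R']).T@np.array(c['t']))
print(manip.read_state())
E
```

```text
pics
top {'fx': 389.44272741369394, 'fy': 389.44272741369394, 'cx': 325.2311585374105, 'cy': 196.6465031241504, 'R': array([[ 0.04484639, -0.99898309,  0.00464694],
       [-0.97814325, -0.04485531, -0.2030364 ],
       [ 0.20303837,  0.00456007, -0.97916016]]), 't': array([-48.8443699 , 562.20984319, 998.94772159])} [ 349.28754267  -28.13187906 1092.50585382]
side {'fx': 510.12076136365454, 'fy': 510.12076136365454, 'cx': 319.88367641366824, 'cy': 200.1802624765399, 'R': array([[ 0.97581928, -0.21856682, -0.00229667],
       [-0.12343153, -0.54234327, -0.83104057],
       [ 0.18039231,  0.8112289 , -0.55620706]]), 't': array([-559.85827013,  153.2064971 , 1060.11321106])} [ 373.99473235 -899.27039876  715.67745789]
{'clock': 0.1, 'joints': array([ 1.08240490e+00,  3.00417602e-01,  1.52151156e+00, -3.82561695e-05,
        1.32070715e+00, -6.65811072e-02]), 'qd': array([-5.11812994e-05, -1.05118415e-03, -1.17987302e-03, -5.02532580e-04,
       -9.24762508e-04, -7.11454226e-04]), 'effort': array([ 2.14841821e-03, -5.32642543e+01, -3.53287840e+01,  7.09578814e-02,
        2.34411116e-02, -6.97129735e-05]), 'eef_pos': array([225.0685702 , 501.58245649, 204.94508504]), 'eef_rot': array([-3.14156019e+00,  1.04381839e-03,  1.14899551e+00]), 'wrist_force': array([0.49211219, 0.48833074, 0.42302009]), 'moment': array([-0.02315581, -0.0184245 , -0.02169174]), 'finger_gap': 93.85599500864247}
```

View pics/top0.png

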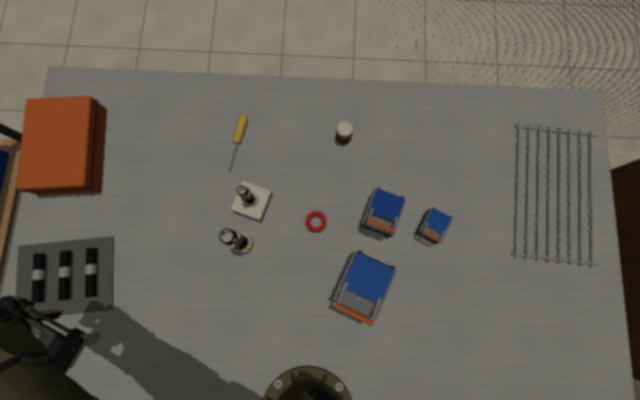

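View pics/side0.png

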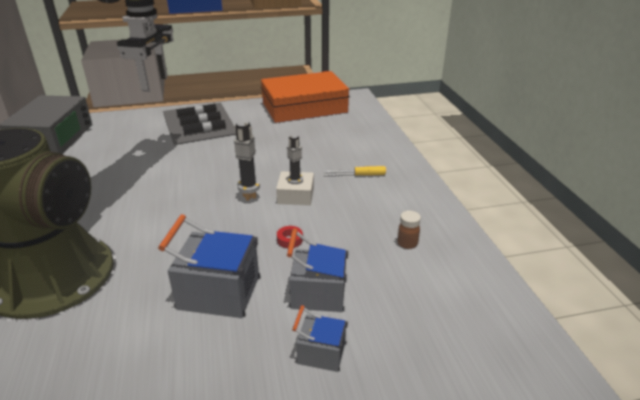

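Candidates in the top view:
- **Docks:** large (363,286), middle-sized (383,213), small (434,226). I choose the middle one.
- **Probes:** small one in the white stand (246,195), larger one (235,240), and dark rods in the tray (65,275). I choose the one in the white stand.

I'll check both choices in close crops.

```bash
python3 - <<'E'
from h import *
p,_=load('top0');q,_=load('side0')
a=cv2.resize(p[170:260,200:360],(800,450)[:2],interpolation=cv2.INTER_CUBIC)[:, :]
def cr(i,x0,y0,w,h,s): return cv2.resize(i[y0:y0+h,x0:x0+w],(w*s,h*s),interpolation=cv2.INTER_CUBIC)
A=cr(p,210,175,80,60,5);B=cr(p,345,175,80,60,5);C=cr(q,260,125,80,90,5)[:450];D=cr(q,275,220,80,90,5)
im=np.vstack([np.hstack([A,B]),np.hstack([C[100:400],D[:300]])])
cv2.imwrite('pics/crop0.png',im[:,:,::-1])
E
```

```text
(no output)
```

View pics/crop0.png

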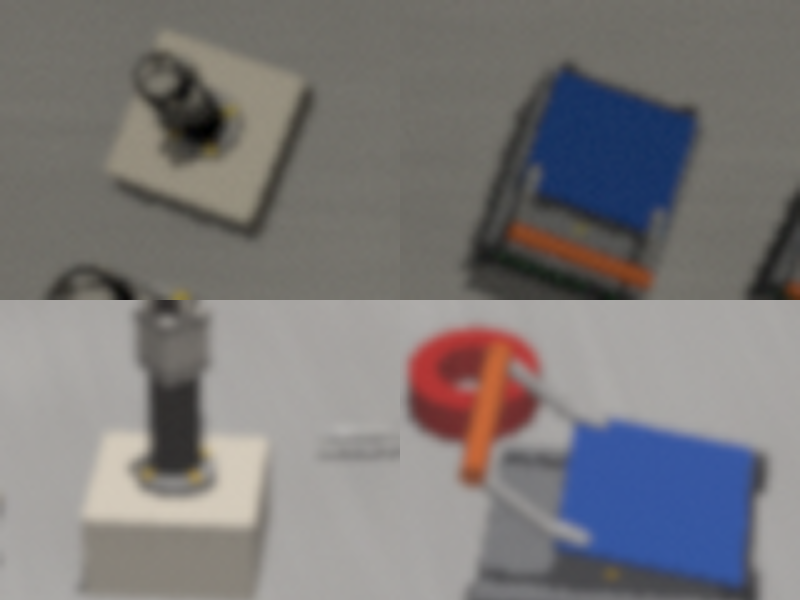

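The crops show the small probe upright in the white stand, with yellow dots on its collar. They also show the middle dock with its blue plate and orange bar. Next I measure both.

```bash
cat > meas.py <<'E'
from h import *
import sys
def mask(p,kind):
    h=cv2.cvtColor(p,cv2.COLOR_RGB2HSV);H,S,V=[h[...,i].astype(int) for i in range(3)]
    if kind=='blue': return (abs(H-110)<14)&(S>130)
    if kind=='orange': return (H>3)&(H<16)&(S>140)&(V>90)
    if kind=='yellow': return (H>18)&(H<33)&(S>110)
    if kind=='white': return (S<50)&(V>130)
def comp(m,u,v,r=40):
    n,l,s,c=cv2.connectedComponentsWithStats(m.astype(np.uint8))
    k=[i for i in range(1,n) if s[i,4]>3 and np.hypot(c[i,0]-u,c[i,1]-v)<r]
    return [(l==i,c[i],s[i,4]) for i in k]
E
python3 - <<'E'
from meas import *
for n,(u,v),(us,vs) in(('top',(385,210),(246,197)),('side',(318,260),(295,170))):
    p,d=load(n+'0')
    for kind in('blue','orange'):
        for m,c,a in comp(mask(p,kind),u,v,32):
            vv,uu=np.nonzero(m&(d>0)); P=pts(n,uu,vv,d[vv,uu]); rect=cv2.minAreaRect(np.stack([uu,vv],-1).astype(np.float32))
            print(n,kind,c.round(1),a,'med',np.median(P,0).round(1),P.min(0).round(),P.max(0).round(),[cv2.boxPoints(rect).round(1).tolist()])
            q=P-np.median(P,0); ok=np.linalg.norm(q,axis=1)<80; U,S,V=np.linalg.svd(q[ok]-q[ok].mean(0),full_matrices=False); print('  axes',V.round(3).tolist(),(S/np.sqrt(ok.sum())).round(2))
    for m,c,a in comp(mask(p,'yellow'),us,vs,40): print(n,'yel',c.round(1),a, ray(n,*c,53).round(1))
    for m,c,a in comp(mask(p,'yellow'),u,v,40): print(n,'yelDock',c.round(1),a, ray(n,*c,75).round(1))
E
```

```text
top blue [386.4 204.9] 661 med [ 542.8 -183.3   91.6] [ 502. -226.   71.] [ 583. -144.  101.] [[[368.3999938964844, 212.10000610351562], [376.5, 189.10000610351562], [403.70001220703125, 198.60000610351562], [395.70001220703125, 221.6999969482422]]]
  axes [[0.383, 0.923, -0.018], [0.908, -0.38, -0.176], [0.169, -0.051, 0.984]] [20.71 19.35  2.65]
top orange [380.6 225.7] 92 med [ 481.1 -164.6  130. ] [ 469. -198.  124.] [ 495. -131.  136.] [[[366.1000061035156, 222.60000610351562], [367.29998779296875, 219.3000030517578], [394.70001220703125, 229.0], [393.6000061035156, 232.3000030517578]]]
  axes [[-0.312, -0.95, 0.01], [0.758, -0.243, 0.605], [0.572, -0.197, -0.796]] [20.88  2.35  1.84]
top yel [251.4 203.2] 5 [537.5 176.1  53. ]
top yel [245.4 234.8] 5 [451.2 184.9  53. ]
side blue [326.7 259.8] 910 med [ 545.1 -186.7   91.1] [ 508. -230.   83.] [ 586. -143.  101.] [[[305.20001220703125, 268.8999938964844], [310.70001220703125, 243.0], [347.29998779296875, 250.8000030517578], [341.8999938964844, 276.70001220703125]]]
  axes [[0.141, 0.99, 0.03], [-0.972, 0.132, 0.194], [0.188, -0.056, 0.981]] [21.41 18.86  1.11]
```

```bash
python3 - <<'E'
from meas import *
for n,(u,v) in(('top',(380.6,225.7)),('side',(293,241))):
    p,d=load(n+'0')
    h=cv2.cvtColor(p,cv2.COLOR_RGB2HSV)
    m=mask(p,'orange'); 
    for m,c,a in comp(m,u,v,12):
        vv,uu=np.nonzero(m&(d>0));P=pts(n,uu,vv,d[vv,uu]);
        rect=cv2.fitLine(np.stack([uu,vv],-1).astype(np.float32),cv2.DIST_L2,0,.01,.01).ravel()
        s=(uu-rect[2])*rect[0]+(vv-rect[3])*rect[1]
        e=[(rect[2]+k*rect[0],rect[3]+k*rect[1]) for k in(s.min(),s.max())]
        E=[ray(n,*x,128) for x in e]; D=E[1]-E[0]
        print(n,c,a,np.median(P,0).round(1),P.mean(0).round(1),'ends@128',np.round(E,1).tolist(),np.linalg.norm(D),'mid',ray(n,*c,128).round(1),'yaw',np.arctan2(D[0],-D[1])%np.pi,np.arctan2(-D[0],D[1])%np.pi)
    # plate corners
    for m,c,a in comp(mask(p,'blue'),*((386,205) if n=='top' else (326,260)),12):
        cs=cv2.boxPoints(cv2.minAreaRect(np.argwhere(m)[:,::-1].astype(np.float32)))
        cnt=max(cv2.findContours(m.astype(np.uint8),0,2)[0],key=cv2.contourArea)
        ap=cv2.approxPolyDP(cv2.convexHull(cnt),3,True)[:,0]
        print('poly',[(x.tolist(),ray(n,*x,91.).round(1).tolist()) for x in ap])
# probe region: top points by height
for n,(u0,v0,w,h) in (('top',(215,175,80,80)),('side',(225,110,100,100))):
    p,d=load(n+'0')
    vv,uu=np.mgrid[v0:v0+h,u0:u0+w]; vv=vv.ravel();uu=uu.ravel();P=pts(n,uu,vv,d[vv,uu]); z=P[:,2]
    for lo,hi in((42,49),(100,118),(120,145),(150,160),(161,300)):
        k=(z>lo)&(z<hi)
        for nm,kk in(('small',k&(P[:,0]>500)),('large',k&(P[:,0]<500))):
            if kk.sum()>3: print(n,nm,lo,hi,kk.sum(),np.median(P[kk],0).round(1),P[kk].min(0).round(),P[kk].max(0).round())
E
```

```text
top [380.60869565 225.68478261] 92 [ 481.1 -164.6  130. ] [ 481.5 -164.6  129.7] ends@128 [[493.1, -130.1, 128.0], [470.7, -198.6, 128.0]] 72.0284768640607 mid [ 481.8 -164.8  128. ] yaw 2.825766899393066 2.825766899393066
poly [([377, 190], [581.1, -159.1, 91.0]), ([402, 198], [562.6, -225.1, 91.0]), ([393, 220], [503.2, -202.0, 91.0]), ([373, 213], [519.2, -149.7, 91.0]), ([371, 206], [537.5, -144.1, 91.0])]
side [291.9527027  240.23648649] 148 [ 486.  -159.5  129.5] [ 488.2 -140.1  111.8] ends@128 [[472.0, -201.4, 128.0], [496.7, -124.0, 128.0]] 81.2095893288425 mid [ 484.9 -160.9  128. ] yaw 2.8328420415926128 2.8328420415926128
poly [([311, 246], [524.8, -140.4, 91.0]), ([343, 250], [582.3, -165.9, 91.0]), ([342, 276], [561.8, -236.6, 91.0]), ([312, 270], [512.4, -208.9, 91.0]), ([308, 263], [509.1, -188.2, 91.0])]
top small 42 49 565 [538.1 169.9  44.4] [501. 129.  42.] [601. 232.  49.]
top large 42 49 72 [426.7 180.   43.7] [406. 151.  42.] [500. 214.  48.]
top small 100 118 23 [539.6 172.5 112.7] [533. 163. 100.] [565. 186. 117.]
top large 100 118 16 [425.  180.4 108.3] [417.
[... 540 characters left out ...]
00. 625.  49.]
side large 42 49 66 [432.4 181.2  44. ] [407. 153.  42.] [499. 207.  49.]
side small 100 118 87 [547.3 171.8 110.5] [533. 164. 100.] [567. 189. 118.]
side large 100 118 102 [432.9 182.6 109.1] [414. 174. 100.] [452. 195. 118.]
side small 120 145 135 [547.8 172.3 132.6] [533. 162. 120.] [567. 192. 145.]
side large 120 145 187 [432.  183.6 133.4] [408. 171. 120.] [459. 210. 145.]
side small 150 160 45 [546.5 171.8 156.6] [536. 162. 150.] [561. 198. 160.]
side large 150 160 76 [430.7 182.8 155.3] [409. 172. 150.] [456. 204. 160.]
side small 161 300 38 [547.1 173.2 164.7] [536. 167. 161.] [561. 195. 168.]
side large 161 300 343 [433.  184.3 183.2] [408. 169. 161.] [457. 221. 207.]
```

Request:
arm_command:
  steps:
    - [0.32,[0,0,-1.5],0.12]
    - [0.32,[0,0,-1.5],0.12]
    - [0.32,[0,0,-1.5],0.12]
    - [0.32,[0,0,-1.5],0.12]
    - [0.32,[0,0,0],0.12]
  force: 15

```text
clock: 0.52
eef_pos: [225.5, 502.4, 268.1]
eef_rot: [-3.14, -0.003, 0.543]
wrist_force: [0.4, 0.6, -0.2]
finger_gap: 64.1
```

Request:
arm_command:
  steps:
    - [0.32,[0,0,0],0.12]
    - [0.32,[0,0,0],0.12]
    - [0.32,[0,0,0],0.12]
    - [0.32,[0,0,0],0.12]
    - [0.32,[0,0,0],0.12]

```text
clock: 0.93
eef_pos: [225.1, 501.7, 265.1]
eef_rot: [3.141, 0.0, -0.057]
wrist_force: [0.3, -0.3, -0.4]
finger_gap: 31.9
```

Request:
arm_command:
  steps:
    - [0.32,[0,0,0],0.12]
    - [0.32,[0,0,0],0.12]
    - [0.32,[0,0,0],0.021]

```text
clock: 1.18
eef_pos: [225.1, 501.7, 265.1]
eef_rot: [3.141, 0.0, -0.318]
wrist_force: [0.4, 0.3, -0.1]
finger_gap: 30.0
```

```bash
cat >> h.py <<'E'
def rel(x,y,z,yaw=None):
    s=manip.read_state(); e=s['eef_pos']; w=s['eef_rot'][2]; c,n=np.cos(w),np.sin(w)
    D=np.array([x,y,z])-e
    print('t',round(s['clock'],2),'pos',e.round(1),'rot',s['eef_rot'].round(3),'F',s['wrist_force'].round(1),'gap',round(s['finger_gap'],1),'j6',round(s['joints'][5],2))
    print('tool shift cm',(np.array([c*D[0]+n*D[1],n*D[0]-c*D[1],-D[2]])/10).round(2), 'turn',None if yaw is None else round(w-yaw,4))
E
python3 -c "
from h import *
rel(482,-165,265,-.312)"
```

```text
t 1.18 pos [225.1 501.7 265.1] rot [ 3.141  0.    -0.318] F [ 0.4  0.3 -0.1] gap 30.0 j6 1.4
tool shift cm [4.524e+01 5.530e+01 1.000e-02] turn -0.0059
```

Request:
arm_command:
  steps:
    - [0.32,[2.26,2.765,0],0]
    - [0.32,[2.26,2.765,0],0]
    - [0.32,[2.26,2.765,0],0]
    - [0.32,[2.26,2.765,0],0]
    - [0.32,[2.26,2.765,0],0]

```text
clock: 1.6
eef_pos: [290.4, 333.9, 265.2]
eef_rot: [3.141, 0.0, -0.308]
wrist_force: [1.0, -0.0, 0.4]
finger_gap: 30.0
```

Request:
arm_command:
  steps:
    - [0.32,[2.26,2.765,0],0]
    - [0.32,[2.26,2.765,0],0]
    - [0.32,[2.26,2.765,0],0]
    - [0.32,[2.26,2.765,0],0]
    - [0.32,[2.26,2.765,0],0]

```text
clock: 2.02
eef_pos: [355.5, 167.6, 265.5]
eef_rot: [-3.141, -0.0, -0.308]
wrist_force: [0.3, -0.8, 0.8]
finger_gap: 30.0
```

Request:
arm_command:
  steps:
    - [0.32,[2.26,2.765,0],0]
    - [0.32,[2.26,2.765,0],0]
    - [0.32,[2.26,2.765,0],0]
    - [0.32,[2.26,2.765,0],0]
    - [0.32,[2.26,2.765,0],0]

```text
clock: 2.43
eef_pos: [420.6, 1.1, 265.5]
eef_rot: [-3.141, -0.0, -0.309]
wrist_force: [1.3, 0.6, 0.3]
finger_gap: 30.1
```

Request:
arm_command:
  steps:
    - [0.32,[2.26,2.765,0],0]
    - [0.32,[2.26,2.765,0],0]
    - [0.32,[2.26,2.765,0],0]
    - [0.32,[2.26,2.765,0],0]
    - [0.32,[2.26,2.765,0],-0.006]

```text
clock: 2.85
eef_pos: [485.8, -165.1, 265.3]
eef_rot: [-3.142, 0.0, -0.303]
wrist_force: [0.8, 0.4, -0.2]
finger_gap: 29.9
```

```bash
python3 -c "
from h import *
rel(482,-165,106.5,-.312)
snap('side','side1'); snap('top','top1')"
```

```text
t 2.85 pos [ 485.8 -165.1  265.3] rot [-3.142  0.    -0.303] F [ 0.8  0.4 -0.2] gap 29.9 j6 -0.1
tool shift cm [-0.37  0.1  15.88] turn 0.0091
```

View pics/side1.png

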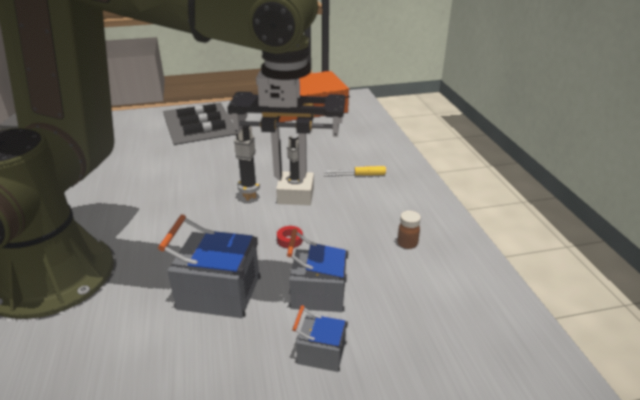

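Request:
arm_command:
  steps:
    - [0.32,[-0.1,0.03,3],0.009]
    - [0.32,[-0.1,0.03,3],0]
    - [0.32,[-0.1,0.02,3],0]
    - [0.32,[-0.07,0.02,3],0]
    - [0.32,[0,0,2],0]

```text
clock: 3.37
eef_pos: [480.6, -162.0, 122.8]
eef_rot: [-3.141, 0.003, -0.312]
wrist_force: [1.3, 0.7, -0.6]
finger_gap: 30.1
```

Request:
arm_command:
  steps:
    - [0.32,[0,0,1],0]
    - [0.32,[0,0,0.8],0]
    - [0.32,[0,0,0],0]

```text
clock: 3.62
eef_pos: [481.5, -162.7, 106.8]
eef_rot: [-3.141, 0.001, -0.314]
wrist_force: [-1.1, -0.6, -0.2]
finger_gap: 29.9
```

```bash
python3 - <<'E'
from h import *
rel(482,-165,106.5,-.312)
p,d=snap('side','side2'); cv2.imwrite('pics/c2.png',cv2.resize(p[190:320,240:400],(800,650)[:2],interpolation=cv2.INTER_CUBIC)[:600,:,::-1])
E
```

```text
t 3.62 pos [ 481.5 -162.7  106.8] rot [-3.141e+00  1.000e-03 -3.140e-01] F [-1.1 -0.6 -0.2] gap 29.9 j6 -0.08
tool shift cm [0.12 0.2  0.03] turn -0.0016
```

View pics/c2.png

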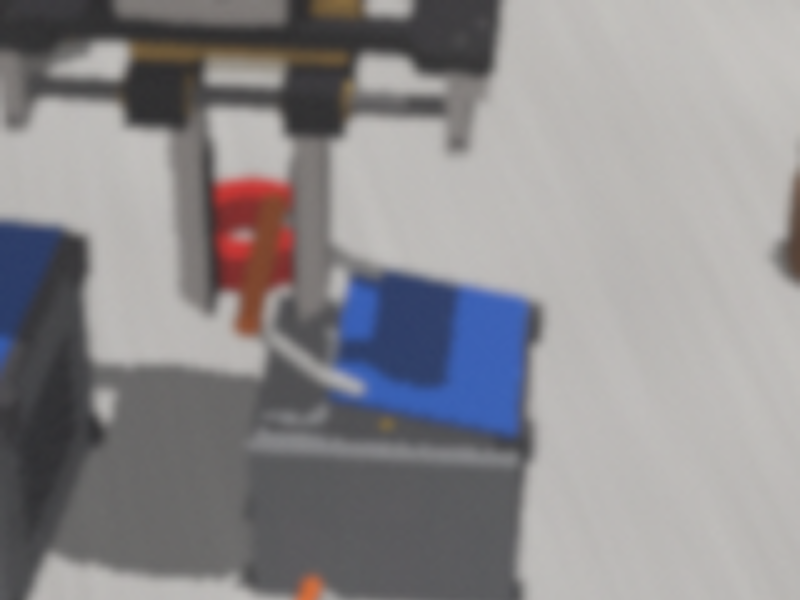

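The crop shows the bar (about 265,265) between the two fingers, with the inner finger in the gap before the plate. I close the gripper.

Request:
arm_command:
  steps:
    - [0.0,[0,0,0],0]
    - [0.0,[0,0,0],0]
    - [0.0,[0,0,0],0]
    - [0.0,[0,0,0],0]
    - [0.0,[0,0,0],0]
  force: 12

```text
clock: 4.08
eef_pos: [483.4, -163.7, 108.3]
eef_rot: [3.141, -0.005, -0.315]
wrist_force: [10.2, -2.9, -4.6]
finger_gap: 9.3
```

```bash
python3 - <<'E'
from h import *
rel(482,-165,106.5,-.312)
# plan arc in tool (x forward = dock x, up): 
r=np.hypot(104,26)
for th0 in (.17,.19,.21):
    a=np.linspace(th0,1.571,21)+np.arctan2(26,104)
    X=-r*np.cos(a);Z=r*np.sin(a); print(th0,np.round(np.diff(X)/10,2).tolist(),np.round(np.diff(Z)/10,2).tolist(),'bar z',81+Z[0])
E
```

```text
t 4.08 pos [ 483.4 -163.7  108.3] rot [ 3.141 -0.005 -0.315] F [10.2 -2.9 -4.6] gap 9.3 j6 -0.08
tool shift cm [-0.09  0.17  0.18] turn -0.003
0.17 [0.33, 0.37, 0.42, 0.46, 0.5, 0.54, 0.57, 0.61, 0.64, 0.66, 0.69, 0.71, 0.72, 0.73, 0.74, 0.75, 0.75, 0.75, 0.74, 0.73] [0.68, 0.65, 0.62, 0.59, 0.56, 0.52, 0.48, 0.44, 0.4, 0.35, 0.31, 0.26, 0.21, 0.16, 0.1, 0.05, -0.0, -0.05, -0.1, -0.16] bar z 124.22016824261615
0.19 [0.33, 0.38, 0.42, 0.46, 0.5, 0.54, 0.57, 0.6, 0.63, 0.66, 0.68, 0.7, 0.71, 0.72, 0.73, 0.74, 0.74, 0.74, 0.73, 0.72] [0.66, 0.64, 0.61, 0.58, 0.54, 0.51, 0.47, 0.43, 0.39, 0.34, 0.3, 0.25, 0.2, 0.15, 0.1, 0.05, -0.0, -0.05, -0.1, -0.15] bar z 126.17343519060509
0.21 [0.34, 0.39, 0.43, 0.47, 0.5, 0.54, 0.57, 0.6, 0.63, 0.65, 0.67, 0.69, 0.7, 0.72, 0.72, 0.73, 0.73, 0.73, 0.72, 0.71] [0.64, 0.62, 0.59, 0.56, 0.53, 0.49, 0.45, 0.42, 0.37, 0.33, 0.28, 0.24, 0.19, 0.14, 0.09, 0.04, -0.01, -0.05, -0.1, -0.15] bar z 128.1086333668222
```

Request:
arm_command:
  steps:
    - [0.0,[0.45,0,-0.66],0]
    - [0.0,[0.4,0,-0.64],0]
    - [0.0,[0.42,0,-0.61],0]
    - [0.0,[0.46,0,-0.58],0]
    - [0.0,[0.5,0,-0.54],0]

```text
clock: 4.5
eef_pos: [502.6, -169.8, 138.8]
eef_rot: [3.142, 0.002, -0.315]
wrist_force: [-10.0, 3.4, 6.1]
finger_gap: 9.8
```

```bash
cat >> h.py <<'E'
def log(f='bar.txt'):
    s=manip.read_state(); e=s['eef_pos']; open(f,'a').write(' '.join(map(str,e))+'\n'); print(e.round(1),s['eef_rot'].round(3),s['wrist_force'].round(1),s['moment'].round(2),round(s['finger_gap'],1),s['clock'])
E
python3 -c "
from h import *
log()"
```

```text
[ 502.6 -169.8  138.8] [ 3.142e+00  2.000e-03 -3.150e-01] [-10.    3.4   6.1] [0.56 1.88 0.01] 9.8 4.5
```

Request:
arm_command:
  steps:
    - [0.0,[0.44,0,-0.54],0]
    - [0.0,[0.54,0,-0.49],0]
    - [0.0,[0.6,0,-0.43],0]
    - [0.0,[0.63,0,-0.39],0]
    - [0.0,[0.66,0,-0.34],0]

```text
clock: 4.92
eef_pos: [530.8, -179.1, 160.9]
eef_rot: [3.141, -0.0, -0.315]
wrist_force: [-4.4, 0.9, 4.0]
finger_gap: 9.7
```

```bash
python3 -c "
from h import *
log()"
```

```text
[ 530.8 -179.1  160.9] [ 3.141 -0.    -0.315] [-4.4  0.9  4. ] [0.23 1.   0.04] 9.7 4.9167
```

Request:
arm_command:
  steps:
    - [0.0,[0.68,0,-0.3],0]
    - [0.0,[0.7,0,-0.25],0]
    - [0.0,[0.71,0,-0.2],0]
    - [0.0,[0.72,0,-0.15],0]
    - [0.0,[0.73,0,-0.1],0]

```text
clock: 5.33
eef_pos: [564.7, -190.1, 169.9]
eef_rot: [3.142, -0.0, -0.315]
wrist_force: [-2.4, 0.5, 1.6]
finger_gap: 9.4
```

```bash
python3 -c "
from h import *
log()"
```

```text
[ 564.7 -190.1  169.9] [ 3.142 -0.    -0.315] [-2.4  0.5  1.6] [0.08 0.59 0.03] 9.4 5.3333
```

Request:
arm_command:
  steps:
    - [0.0,[0.74,0,-0.05],0]
    - [0.0,[0.74,0,0],0]
    - [0.0,[0.74,0,0.05],0]
    - [0.0,[0.4,0,0.05],0]
    - [0.0,[0,0,0],0]

```text
clock: 5.75
eef_pos: [589.6, -198.2, 168.7]
eef_rot: [-3.142, -0.0, -0.315]
wrist_force: [1.5, -0.8, 1.6]
finger_gap: 9.4
```

```bash
python3 - <<'E'
from meas import *
log()
p,d=snap('side','side3');snap('top','top3')
cv2.imwrite('pics/c3.png',cv2.resize(p[170:320,240:400],(640,600),interpolation=cv2.INTER_CUBIC)[:,:,::-1])
for n in('side','top'):
    p,d=load(n+'3')
    for m,c,a in comp(mask(p,'blue'),*((340,250) if n=='side' else (390,195)),25):
        if a<100: continue
        vv,uu=np.nonzero(m&(d>0));P=pts(n,uu,vv,d[vv,uu]);q=P-np.median(P,0);ok=np.linalg.norm(q,axis=1)<60
        U,S,V=np.linalg.svd(q[ok]-q[ok].mean(0),full_matrices=False);print(n,a,c,np.median(P,0),V[2],S/np.sqrt(ok.sum()))
B=np.loadtxt('bar.txt');ax=np.array([np.cos(.314),-np.sin(.314)])
s=B[:,:2]@ax; z=B[:,2]+19
print(np.c_[s,z], 'yloc',B[:,0]*np.sin(.314)+B[:,1]*np.cos(.314))
from scipy.optimize import least_squares
f=lambda k: np.hypot(s-k[0],z-81-k[1])-107.2
r=least_squares(f,[570,0]);print(r.x,r.fun); th=np.arctan2(z-81-r.x[1],r.x[0]-s)-np.arctan2(26,104);print('theta',th)
E
```

```text
[ 589.6 -198.2  168.7] [-3.142 -0.    -0.315] [ 1.5 -0.8  1.6] [-0.17 -0.04  0.  ] 9.4 5.75
[[530.50784659 157.75721304]
 [560.12796455 179.86107602]
 [595.82082043 188.90742033]
 [622.03398159 187.73591985]] yloc [-6.28809836 -6.38438394 -6.3859181  -6.43075199]
[605.77590679   1.11271562] [-0.48837516  0.68177136  0.05769295 -0.33285693]
theta [0.5429139  0.88892137 1.23286922 1.47854423]
```

View pics/c3.png

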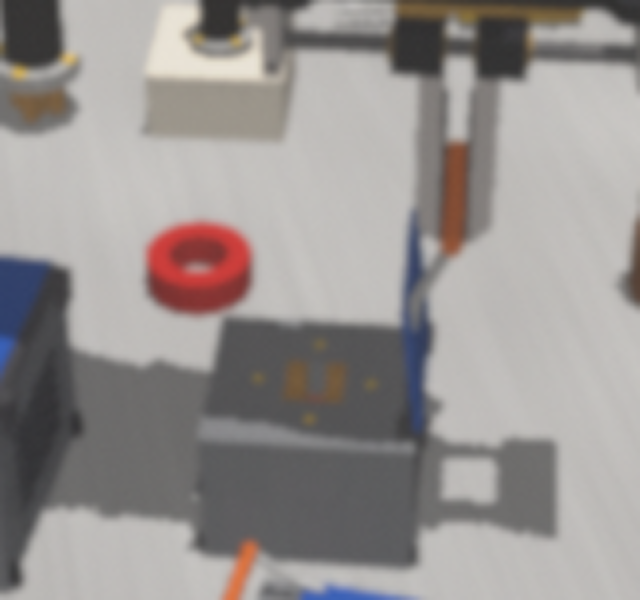

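The crop shows the cover almost upright (415,330) with the bar in the fingers. The socket's brass corners (315,382) and four yellow dots are visible. The circle fit puts the cover at 1.48 rad, so it needs about 10 mm more.

Request:
arm_command:
  steps:
    - [0.0,[0.5,0,0.05],0]
    - [0.0,[0.5,0,0.09],0]
    - [0.0,[0,0,0],0]
    - [0.0,[0,0,0],0]

```text
clock: 6.18
eef_pos: [598.5, -201.2, 167.4]
eef_rot: [-3.142, 0.0, -0.315]
wrist_force: [0.1, -0.3, -2.7]
finger_gap: 9.8
```

```bash
python3 - <<'E'
from meas import *
log()
B=np.loadtxt('bar.txt');ax=np.array([np.cos(.314),-np.sin(.314)])
s=B[:,:2]@ax; z=B[:,2]+19
from scipy.optimize import least_squares
f=lambda k: np.hypot(s-k[0],z-81-k[1])-107.2
r=least_squares(f,[570,0]);print(r.x,r.fun); th=np.arctan2(z-81-r.x[1],r.x[0]-s)-np.arctan2(26,104);print('theta',th)
E
```

```text
[ 598.5 -201.2  167.4] [-3.142  0.    -0.315] [ 0.1 -0.3 -2.7] [-0.12  0.05 -0.01] 9.8 6.1833
[605.88885631   1.17581512] [-0.45336381  0.67246827  0.00541449 -0.41235661  0.11763949]
theta [0.5417469  0.88772515 1.23176556 1.47758873 1.56588746]
```

Request:
arm_command:
  steps:
    - [0.3,[0,0,0],0]
    - [0.3,[0,0,0],0]
    - [0.3,[0,0,0],0]
    - [0.3,[0,0,0],0]
    - [0.3,[0,0,0],0]

```text
clock: 6.6
eef_pos: [598.3, -201.1, 167.9]
eef_rot: [3.142, -0.0, -0.315]
wrist_force: [0.2, -0.5, -0.4]
finger_gap: 28.1
```

Request:
arm_command:
  steps:
    - [0.3,[0,0,-1.5],0]
    - [0.3,[0,0,-3],0]
    - [0.3,[0,0,-3],0]
    - [0.3,[0,0,-2],0]
    - [0.3,[0,0,0],0]

```text
clock: 7.02
eef_pos: [599.4, -201.4, 267.9]
eef_rot: [3.141, -0.007, -0.315]
wrist_force: [0.4, -0.0, -0.0]
finger_gap: 28.0
```

```bash
python3 - <<'E'
from meas import *
rel(540,172,265)
ax=np.array([np.cos(.314),-np.sin(.314)])
for n in('side','top'):
    p,d=snap(n,n+'4')
    for kind in('blue','orange'):
      for m,c,a in comp(mask(p,kind),*((345,235) if n=='side' else (395,185)),28):
        if a<15: continue
        vv,uu=np.nonzero(m&(d>0));P=pts(n,uu,vv,d[vv,uu]);P=P[np.linalg.norm(P-np.median(P,0),axis=1)<60]
        loc=np.c_[P[:,:2]@ax,P[:,0]*np.sin(.314)+P[:,1]*np.cos(.314),P[:,2]]
        print(n,kind,a,c.round(1),'local',np.median(loc,0).round(1),loc.min(0).round(),loc.max(0).round())
    for m,c,a in comp(mask(p,'yellow'),*((318,265) if n=='side' else (380,213)),35): 
        w=ray(n,*c,75);print('yel',n,c.round(1),a,w.round(1),'loc',(w[:2]@ax).round(1),(w[0]*np.sin(.314)+w[1]*np.cos(.314)).round(1))
p,_=load('side4');q,_=load('top4')
im=np.hstack([cv2.resize(p[190:300,270:380],(400,400),interpolation=cv2.INTER_CUBIC),cv2.resize(q[160:240,350:430],(400,400),interpolation=cv2.INTER_CUBIC)])
cv2.imwrite('pics/c4.png',im[:,:,::-1])
E
```

```text
t 7.02 pos [ 599.4 -201.4  267.9] rot [ 3.141 -0.007 -0.315] F [ 0.4 -0.  -0. ] gap 28.0 j6 -0.07
tool shift cm [-17.21 -33.67   0.29] turn None
side orange 50 [358.3 222.5] local [631.9 -25.3 189.3] [630. -46. 186.] [634.  19. 192.]
```

View pics/c4.png

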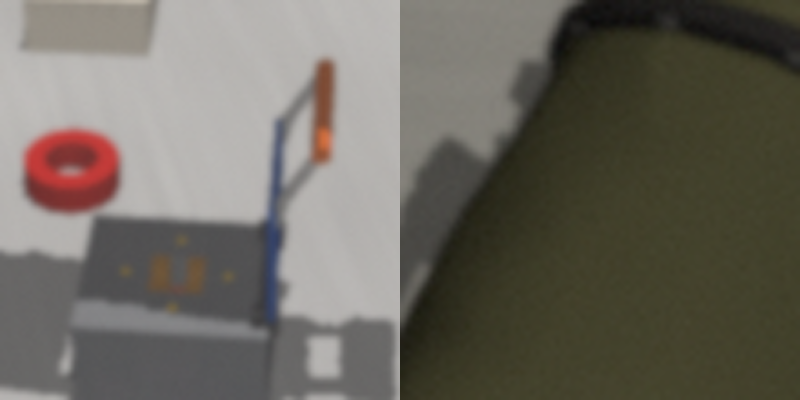

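The cover stands straight: its bar is at local x 632 by camera, against 631.8 expected. Now the probe's position and yaw.

```bash
python3 - <<'E'
from meas import *
C=np.array([550,180.5])
for n,(u,v) in(('top',(251,201)),('side',(295,178))):
    for tag in('0','4'):
        p,d=load(n+tag); 
        if n=='top' and tag=='4': continue
        h=cv2.cvtColor(p,cv2.COLOR_RGB2HSV).astype(int)
        m=(h[...,0]>15)&(h[...,0]<36)&(h[...,1]>75)
        for mm,c,a in comp(m,u,v,16):
            w=ray(n,*c,53)[:2]-C; print(n,tag,c.round(1),a,w.round(1),np.hypot(*w).round(1),'ang',np.arctan2(w[1],w[0]).round(2),'mod90',(np.arctan2(w[1],w[0])%(np.pi/2)).round(2))
p,d=load('top0')
# stand top face outline
vv,uu=np.mgrid[170:235,215:290];vv=vv.ravel();uu=uu.ravel();P=pts('top',uu,vv,d[vv,uu]);k=(P[:,2]>38)&(P[:,2]<52)&(P[:,0]>490)
r=cv2.minAreaRect(P[k][:,:2].astype(np.float32));print('stand',r)
k=(P[:,2]>159)&(P[:,0]>500);print('head',cv2.minEnclosingCircle(P[k][:,:2].astype(np.float32)))
# grip via side depth
p,d=load('side4');vv,uu=np.mgrid[120:185,270:330];vv=vv.ravel();uu=uu.ravel();P=pts('side',uu,vv,d[vv,uu])
for lo,hi in((112,138),(60,104)):
    k=(P[:,2]>lo)&(P[:,2]<hi)&(P[:,0]>520)&(P[:,0]<580)&(P[:,1]<220);Q=P[k];print(lo,hi,k.sum(),Q.min(0).round(1),Q.max(0).round(1))
    b=np.round(Q[:,0]/3)*3
    for x in np.unique(b): print(x,np.median(Q[b==x,1]).round(1),(b==x).sum())
im=cv2.resize(p[125:190,265:330],(585,585),interpolation=cv2.INTER_CUBIC);cv2.imwrite('pics/c5.png',im[:,:,::-1])
E
```

```text
top 0 [254.4 197.3] 10 [  4.2 -11.2] 12.0 ang -1.21 mod90 0.36
top 0 [245.4 201. ] 5 [-7.2 12.4] 14.3 ang 2.1 mod90 0.53
top 0 [251.4 203.5] 11 [-13.4  -4.4] 14.1 ang -2.82 mod90 0.32
side 0 [298.5 179.5] 4 [  7.3 -11.2] 13.4 ang -1.0 mod90 0.57
side 4 [298.5 179.5] 4 [  7.3 -11.2] 13.4 ang -1.0 mod90 0.57
stand ((549.358642578125, 180.15757751464844), (85.71451568603516, 85.28557586669922), 72.9728012084961)
head ((549.1021118164062, 180.85154724121094), 13.434588432312012)
112 138 140 [533.1 162.6 112. ] [566.7 191.3 137.8]
534.0 184.6 14
537.0 180.0 15
540.0 170.8 18
543.0 164.1 11
546.0 165.7 13
549.0 165.7 10
552.0 168.5 11
555.0 171.4 12
558.0 173.7 11
561.0 173.3 9
564.0 173.8 9
567.0 175.3 7
60 104 170 [535.7 164.8  60.3] [561.  185.6 103.9]
537.0 176.9 26
540.0 173.0 22
543.0 170.2 22
546.0 168.7 20
549.0 169.2 17
552.0 168.2 17
555.0 170.3 18
558.0 171.7 16
561.0 174.9 12
```

View pics/c5.png

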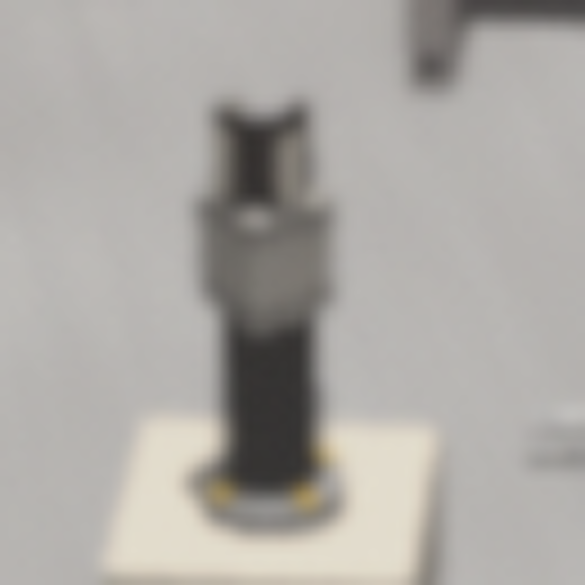

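Probe: centre (549.2, 180.5), and grip flats at about 0.41 mod 90°. I use tool yaw -1.15, which keeps the gripper body away from the large probe at (433,190).

Request:
arm_command:
  steps:
    - [0.62,[0,0,0],0.12]
    - [0.62,[0,0,0],0.12]
    - [0.62,[0,0,0],0.12]
    - [0.62,[0,0,0],0.12]
    - [0.62,[0,0,0],0.12]

```text
clock: 7.53
eef_pos: [598.0, -200.9, 260.9]
eef_rot: [3.14, 0.002, -0.921]
wrist_force: [-0.5, 0.5, 0.7]
finger_gap: 56.5
```

Request:
arm_command:
  steps:
    - [0.62,[0,0,0],0.12]
    - [0.62,[0,0,0],0.115]
    - [0.62,[0,0,0],0]

```text
clock: 7.78
eef_pos: [598.0, -200.9, 261.1]
eef_rot: [3.14, 0.002, -1.156]
wrist_force: [0.3, -0.6, -0.2]
finger_gap: 58.3
```

```bash
python3 -c "
from h import *
rel(549.2,180.5,265,-1.15)"
```

```text
t 7.78 pos [ 598.  -200.9  261.1] rot [ 3.140e+00  2.000e-03 -1.156e+00] F [ 0.3 -0.6 -0.2] gap 58.3 j6 0.77
tool shift cm [-36.87 -10.92  -0.39] turn -0.0056
```

12 rows of (-3.07, -0.91).

Request:
arm_command:
  steps:
    - [0.62,[-3.07,-0.91,0],0]
    - [0.62,[-3.07,-0.91,0],0]
    - [0.62,[-3.07,-0.91,0],0]
    - [0.62,[-3.07,-0.91,0],0]
    - [0.62,[-3.07,-0.91,0],0]

```text
clock: 8.2
eef_pos: [576.4, -40.9, 261.6]
eef_rot: [3.14, 0.001, -1.146]
wrist_force: [0.9, -0.1, -0.2]
finger_gap: 58.2
```

Request:
arm_command:
  steps:
    - [0.62,[-3.07,-0.91,0],0]
    - [0.62,[-3.07,-0.91,0],0]
    - [0.62,[-3.07,-0.91,0],0]
    - [0.62,[-3.07,-0.91,0],0]
    - [0.62,[-3.07,-0.91,0],0]

```text
clock: 8.62
eef_pos: [555.2, 117.8, 261.8]
eef_rot: [3.14, 0.0, -1.145]
wrist_force: [-0.8, 0.4, -0.2]
finger_gap: 58.3
```

Request:
arm_command:
  steps:
    - [0.62,[-3.07,-0.91,0],0]
    - [0.62,[-3.07,-0.91,0],0]
    - [0.62,[0,0,0],0]
    - [0.62,[0,0,0],0]

```text
clock: 8.95
eef_pos: [546.9, 180.9, 261.7]
eef_rot: [3.14, 0.0, -1.144]
wrist_force: [-0.1, -1.1, -0.4]
finger_gap: 58.3
```

```bash
python3 -c "
from h import *
rel(549.2,180.5,106,-1.15)"
```

```text
t 8.95 pos [546.9 180.9 261.7] rot [ 3.14   0.    -1.144] F [-0.1 -1.1 -0.4] gap 58.3 j6 1.4
tool shift cm [ 0.13 -0.19 15.57] turn 0.006
```

Request:
arm_command:
  steps:
    - [0.62,[0.13,-0.19,0],0.006]
    - [0.62,[0,0,3],0]
    - [0.62,[0,0,3],0]
    - [0.62,[0,0,2.5],0]
    - [0.62,[0,0,2],0]

```text
clock: 9.37
eef_pos: [549.5, 177.7, 155.3]
eef_rot: [3.139, 0.0, -1.156]
wrist_force: [0.5, 0.2, -0.4]
finger_gap: 58.3
```

Request:
arm_command:
  steps:
    - [0.62,[0,0,2],0]
    - [0.62,[0,0,1.5],0]
    - [0.62,[0,0,1],0]
    - [0.62,[0,0,0.6],0]
    - [0.62,[0,0,0],0]

```text
clock: 9.78
eef_pos: [549.6, 178.6, 105.8]
eef_rot: [3.14, 0.0, -1.156]
wrist_force: [-0.0, 0.9, -0.0]
finger_gap: 58.3
```

```bash
python3 - <<'E'
from h import *
rel(549.2,180.5,106,-1.15)
p,d=snap('side','side6');cv2.imwrite('pics/c6.png',cv2.resize(p[100:200,240:360],(720,600),interpolation=cv2.INTER_CUBIC)[:,:,::-1])
E
```

```text
t 9.78 pos [549.6 178.6 105.8] rot [ 3.14   0.    -1.156] F [-0.   0.9 -0. ] gap 58.3 j6 1.41
tool shift cm [-0.19 -0.04 -0.02] turn -0.0064
```

View pics/c6.png

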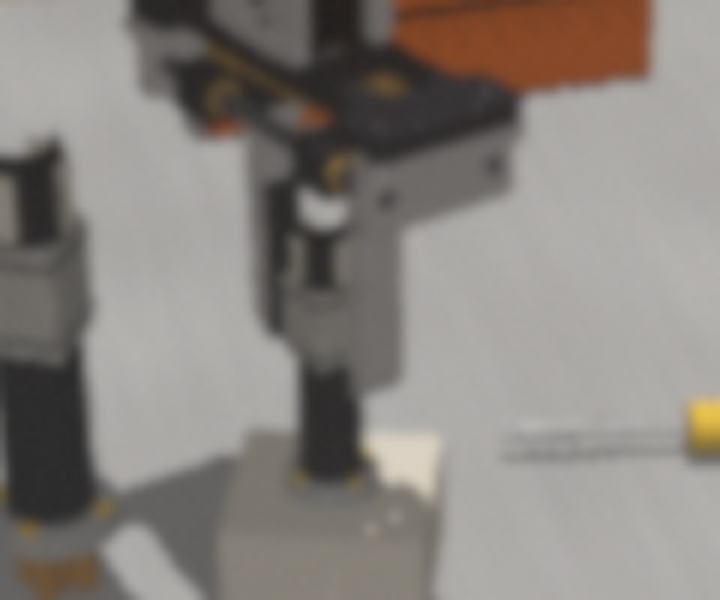

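The crop shows the fingers on either side of the grip (320,310), with the large probe clear at left (45,300). I shift to centre it and close.

Request:
arm_command:
  steps:
    - [0.62,[-0.19,-0.04,0],0]
    - [0.2,[0,0,0],0]
    - [0.2,[0,0,0],0]
    - [0.2,[0,0,0],0]
    - [0.2,[0,0,0],0]
  force: 10

```text
clock: 10.25
eef_pos: [549.5, 181.4, 107.1]
eef_rot: [-3.141, -0.0, -1.156]
wrist_force: [-0.4, -0.2, -0.4]
finger_gap: 35.0
```

Request:
arm_command:
  steps:
    - [0.1,[0,0,0],0]
    - [0.1,[0,0,0],0]
    - [0.1,[0,0,0],0]
  force: 50

```text
clock: 10.5
eef_pos: [549.4, 181.3, 106.8]
eef_rot: [-3.142, 0.0, -1.156]
wrist_force: [0.0, -0.1, 0.3]
finger_gap: 25.6
```

```bash
python3 -c "
from h import *
rel(549.2,180.5,106,-1.15)"
```

```text
t 10.5 pos [549.4 181.3 106.8] rot [-3.142  0.    -1.156] F [ 0.  -0.1  0.3] gap 25.6 j6 1.41
tool shift cm [0.07 0.05 0.08] turn -0.006
```

Request:
arm_command:
  steps:
    - [0.1,[0,0,-0.5],0]
    - [0.1,[0,0,-1.5],0]
    - [0.1,[0,0,-2.5],0]
    - [0.1,[0,0,-3],0]
    - [0.1,[0,0,-2.5],0]

```text
clock: 10.92
eef_pos: [549.3, 181.3, 208.8]
eef_rot: [-3.141, -0.0, -1.156]
wrist_force: [0.3, -0.2, -0.4]
finger_gap: 25.5
```

```bash
python3 - <<'E'
from meas import *
rel(549.2,180.5,106,-1.15)
yw=.314;ax=np.array([np.cos(yw),-np.sin(yw)]);ay=np.array([np.sin(yw),np.cos(yw)])
for n,b in(('side',(275,240,80,60)),('top',(350,180,70,60))):
    p,d=snap(n,n+'7')
    h=cv2.cvtColor(p,cv2.COLOR_RGB2HSV).astype(int)
    for nm,m in(('yel',(h[...,0]>18)&(h[...,0]<36)&(h[...,1]>90)),('brass',(h[...,0]>7)&(h[...,0]<=19)&(h[...,1]>70)&(h[...,2]<170))):
        for mm,c,a in comp(m,b[0]+b[2]/2,b[1]+b[3]/2,40):
            w=ray(n,*c,75)[:2];print(n,nm,c.round(1),a,w.round(1),'loc',(w@ax).round(1),(w@ay).round(1))
p,_=load('side7');q,_=load('top7')
im=np.hstack([cv2.resize(p[235:305,280:350],(400,400),interpolation=cv2.INTER_CUBIC),cv2.resize(q[175:245,355:425],(400,400),interpolation=cv2.INTER_CUBIC)])
cv2.imwrite('pics/c7.png',im[:,:,::-1])
E
```

```text
t 10.92 pos [549.3 181.3 208.8] rot [-3.141 -0.    -1.156] F [ 0.3 -0.2 -0.4] gap 25.5 j6 1.41
tool shift cm [ 0.07  0.04 10.28] turn -0.006
side brass [318.3 265.5] 110 [ 530.2 -181.3] loc 560.3 -8.7
side brass [301.7 307.1] 14 [ 479.  -280.6] loc 542.3 -118.9
top brass [400.3 175.7] 145 [ 627.4 -223.2] loc 665.6 -18.5
top brass [383.8 211.2] 105 [ 528.1 -180.3] loc 558.0 -8.4
```

View pics/c7.png

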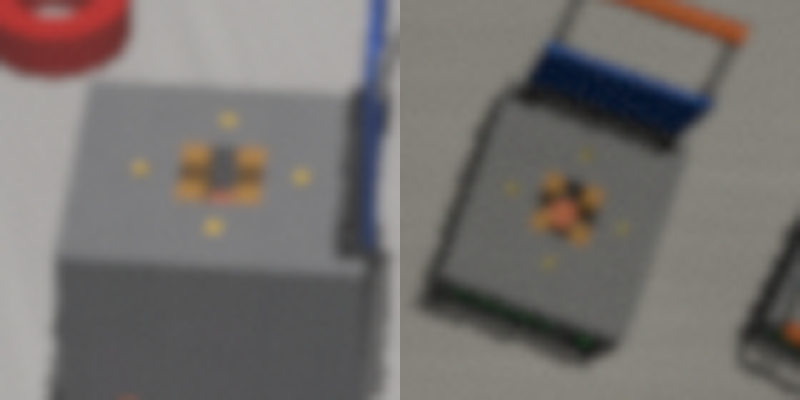

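View pics/side7.png

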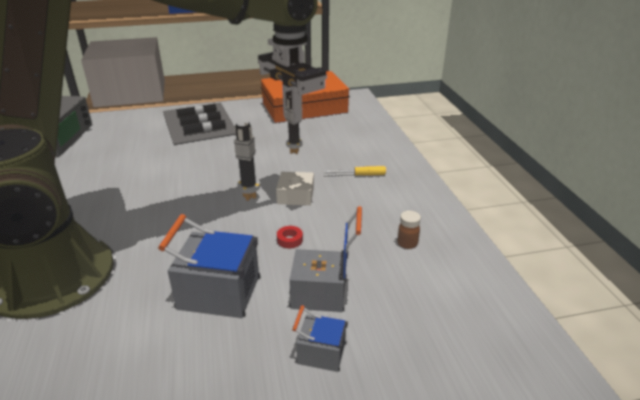

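```bash
cat > dots.py <<'E'
from meas import *
yw=.314;ax=np.array([np.cos(yw),-np.sin(yw)]);ay=np.array([np.sin(yw),np.cos(yw)])
for n,D in(('side',[(319.9,256),(304.5,264.2),(332.9,265.8),(317.3,274.7)]),('top',[(387.4,202.1),(374.6,207.9),(393.9,215.1),(380.9,221)])):
    p,d=load(n+'7');p=p.astype(float);Y=(p[...,0]+p[...,1])/2-p[...,2];W=[]
    for u,v in D:
        v=v-.5;u=u-.5
        for _ in range(3):
            ui,vi=int(round(u)),int(round(v));k=Y[vi-3:vi+4,ui-3:ui+4];b=np.percentile(k,50);w=np.clip(k-b-5,0,None)
            gv,gu=np.mgrid[vi-3:vi+4,ui-3:ui+4];u,v=(gu*w).sum()/w.sum(),(gv*w).sum()/w.sum()
        x=ray(n,u,v,75)[:2];W.append(x);print(n,round(u,1),round(v,1),x.round(1),(x@ax).round(1),(x@ay).round(1))
    W=np.array(W);m=W.mean(0);print(' mean',m.round(1),'loc',(m@ax).round(1),(m@ay).round(1))
    for a,b in((0,3),(1,2)):
        e=W[b]-W[a];print('  len',np.hypot(*e).round(1),'ang',np.arctan2(e[1],e[0]).round(3), 'mid',((W[a]+W[b])/2).round(1))
E
python3 dots.py
```

```text
side 319.5 255.6 [ 538.7 -153.5] 559.8 20.4
side 304.1 264.0 [ 504.9 -171.2] 533.0 -6.9
side 332.3 265.5 [ 556.1 -187.2] 586.7 -6.3
side 316.9 274.2 [ 522.3 -204.6] 560.0 -33.3
 mean [ 530.5 -179.1] loc 559.9 -6.5
  len 53.7 ang -1.881 mid [ 530.5 -179. ]
  len 53.7 ang -0.302 mid [ 530.5 -179.2]
top 387.1 201.7 [ 554.2 -188.5] 585.3 -8.1
top 374.1 207.6 [ 536.7 -154.3] 558.1 19.0
top 393.4 214.5 [ 520.2 -205.7] 558.3 -34.9
top 380.6 220.5 [ 502.8 -172.2] 531.4 -8.5
 mean [ 528.5 -180.2] loc 558.3 -8.1
  len 53.9 ang 2.834 mid [ 528.5 -180.4]
  len 53.9 ang -1.881 mid [ 528.4 -180. ]
```

Request:
arm_command:
  steps:
    - [0.1,[0,0,0],-0.12]
    - [0.1,[0,0,0],-0.12]
    - [0.1,[0,0,0],-0.12]
    - [0.1,[0,0,0],-0.12]
    - [0.1,[0,0,0],-0.12]

```text
clock: 11.43
eef_pos: [549.0, 181.2, 205.7]
eef_rot: [3.14, 0.001, -0.55]
wrist_force: [0.6, -0.3, -0.9]
finger_gap: 25.8
```

Request:
arm_command:
  steps:
    - [0.1,[0,0,0],-0.12]
    - [0.1,[0,0,0],-0.12]
    - [0.1,[0,0,0],-0.007]
    - [0.1,[0,0,0],0]

```text
clock: 11.77
eef_pos: [549.1, 181.2, 206.1]
eef_rot: [3.141, 0.001, -0.312]
wrist_force: [-0.3, -0.6, -0.9]
finger_gap: 25.6
```

```bash
python3 -c "
from h import *
rel(528.7,-179.4,190,-.309)"
```

```text
t 11.77 pos [549.1 181.2 206.1] rot [ 3.141e+00  1.000e-03 -3.120e-01] F [-0.3 -0.6 -0.9] gap 25.6 j6 0.57
tool shift cm [ 9.13 34.95  1.61] turn -0.0031
```

Request:
arm_command:
  steps:
    - [0.1,[0.65,2.5,0],0]
    - [0.1,[0.65,2.5,0],0]
    - [0.1,[0.65,2.5,0],0]
    - [0.1,[0.65,2.5,0],0]
    - [0.1,[0.65,2.5,0],0]

```text
clock: 12.18
eef_pos: [542.0, 51.2, 206.4]
eef_rot: [3.141, 0.0, -0.313]
wrist_force: [-0.1, 0.6, -1.7]
finger_gap: 25.9
```

Request:
arm_command:
  steps:
    - [0.1,[0.65,2.5,0],0]
    - [0.1,[0.65,2.5,0],0]
    - [0.1,[0.65,2.5,0],0]
    - [0.1,[0.65,2.5,0],0]
    - [0.1,[0.65,2.5,0],0]

```text
clock: 12.6
eef_pos: [534.9, -77.8, 206.5]
eef_rot: [3.142, 0.0, -0.314]
wrist_force: [0.2, -0.9, -1.0]
finger_gap: 25.7
```

Request:
arm_command:
  steps:
    - [0.1,[0.65,2.5,0],0]
    - [0.1,[0.65,2.5,0],0]
    - [0.1,[0.65,2.5,0],0]
    - [0.1,[0.65,2.5,0],0]
    - [0.1,[0,0,0],0]

```text
clock: 13.02
eef_pos: [529.0, -183.3, 206.2]
eef_rot: [3.141, 0.0, -0.316]
wrist_force: [-0.4, -0.0, -1.3]
finger_gap: 25.7
```

```bash
python3 - <<'E'
from h import *
rel(528.7,-179.4,190,-.309)
p,_=snap('side','side8');q,_=snap('top','top8')
im=np.hstack([cv2.resize(p[195:305,270:380],(400,400),interpolation=cv2.INTER_CUBIC),cv2.resize(q[175:245,355:425],(400,400),interpolation=cv2.INTER_CUBIC)])
cv2.imwrite('pics/c8.png',im[:,:,::-1])
E
```

```text
t 13.02 pos [ 529.  -183.3  206.2] rot [ 3.141  0.    -0.316] F [-0.4 -0.  -1.3] gap 25.7 j6 -0.08
tool shift cm [-0.15 -0.36  1.62] turn -0.0075
```

View pics/c8.png

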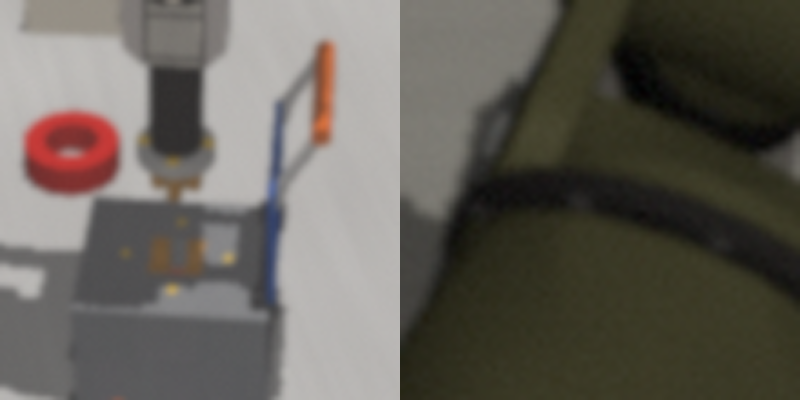

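Request:
arm_command:
  steps:
    - [0.1,[-0.15,-0.36,0],-0.007]
    - [0.1,[0,0,1.2],0]
    - [0.1,[0,0,1.2],0]
    - [0.1,[0,0,0.9],0]
    - [0.1,[0,0,0],0]

```text
clock: 13.53
eef_pos: [528.7, -174.6, 171.9]
eef_rot: [-3.141, 0.003, -0.302]
wrist_force: [-0.2, 0.4, -1.4]
finger_gap: 25.8
```

```bash
python3 - <<'E'
from h import *
rel(528.7,-179.4,170,-.309)
s=manip.read_state()
p,d=snap('side','side9')
im=cv2.resize(p[225:290,285:350],(600,600),interpolation=cv2.INTER_CUBIC)
cv2.imwrite('pics/c9.png',im[:,:,::-1])
# body axis: dark columns per row
e=manip.read_state()['eef_pos'];o=e[2]-83.8
for h in (40,60,75,102): print(h,'expected px',np.round(proj('side',[e[0],e[1],o+h]),1))
g=p.astype(int).sum(2)
for v in range(222,262,3): 
    r=g[v,290:345]; k=np.nonzero(r<230)[0]+290; print(v,k.min() if len(k) else None,k.max() if len(k) else None,len(k))
E
```

```text
t 13.53 pos [ 528.7 -174.6  171.9] rot [-3.141e+00  3.000e-03 -3.020e-01] F [-0.2  0.4 -1.4] gap 25.8 j6 -0.08
tool shift cm [0.14 0.46 0.19] turn 0.0075
40 expected px [316.9 241. ]
60 expected px [316.8 232.4]
75 expected px [316.7 225.8]
102 expected px [316.7 213.6]
222 None None 0
225 None None 0
228 311 322 12
231 290 322 17
234 292 322 15
237 311 322 12
240 299 323 15
243 290 323 22
246 310 323 14
249 313 320 8
252 342 343 2
255 341 344 4
258 342 344 3
261 342 344 3
```

View pics/c9.png

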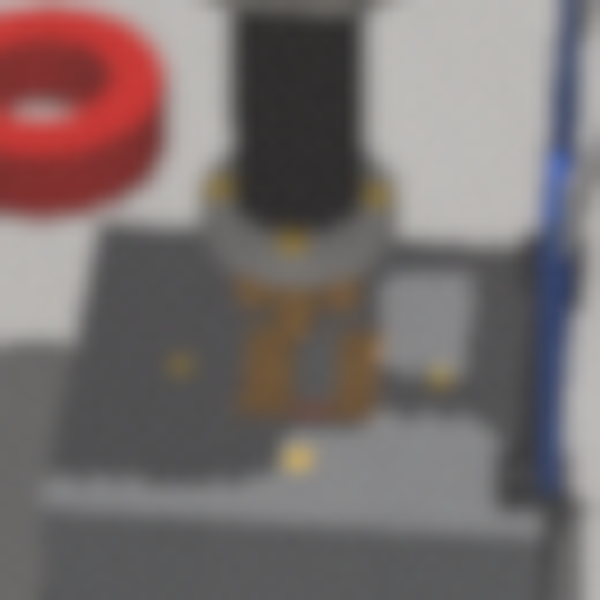

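Request:
arm_command:
  steps:
    - [0.1,[0,0,0],0]
    - [0.1,[0,0,0],0]
    - [0.1,[0,0,0],0]

```text
clock: 13.83
eef_pos: [529.6, -175.9, 174.4]
eef_rot: [3.142, -0.001, -0.302]
wrist_force: [0.6, 0.2, -2.2]
finger_gap: 25.8
```

```bash
python3 -c "
from h import *
rel(528.7,-179.4,170,-.309)"
```

```text
t 13.83 pos [ 529.6 -175.9  174.4] rot [ 3.142e+00 -1.000e-03 -3.020e-01] F [ 0.6  0.2 -2.2] gap 25.8 j6 -0.08
tool shift cm [0.02 0.36 0.44] turn 0.0069
```

Request:
arm_command:
  steps:
    - [0.1,[0.02,0.36,0.2],0.007]
    - [0.1,[0,0,0],0]
    - [0.1,[0,0,0],0]
    - [0.1,[0,0,0],0]

```text
clock: 14.17
eef_pos: [528.4, -179.5, 171.8]
eef_rot: [-3.142, 0.0, -0.309]
wrist_force: [-0.9, 0.5, -2.0]
finger_gap: 25.9
```

```bash
python3 - <<'E'
from meas import *
rel(528.7,-179.4,170,-.309)
p,d=snap('side','side10')
im=cv2.resize(p[225:290,285:350],(600,600),interpolation=cv2.INTER_CUBIC)
cv2.imwrite('pics/c10.png',im[:,:,::-1])
e=manip.read_state()['eef_pos'];o=e[2]-83.8
for h in (30,60): print(h,'expected px',np.round(proj('side',[e[0],e[1],o+h]),1))
g=p.astype(int).sum(2)
for v in range(228,250,3): 
    r=g[v,303:331]; k=np.nonzero(r<260)[0]+303; print(v,k.min() if len(k) else None,k.max() if len(k) else None,len(k))
E
```

```text
t 14.17 pos [ 528.4 -179.5  171.8] rot [-3.142  0.    -0.309] F [-0.9  0.5 -2. ] gap 25.9 j6 -0.08
tool shift cm [ 0.03 -0.02  0.18] turn -0.0003
30 expected px [317.  247.3]
60 expected px [316.9 234.5]
228 312 323 12
231 311 323 13
234 311 323 13
237 311 323 13
240 311 323 13
243 311 324 14
246 310 324 15
249 311 324 14
```

View pics/c10.png

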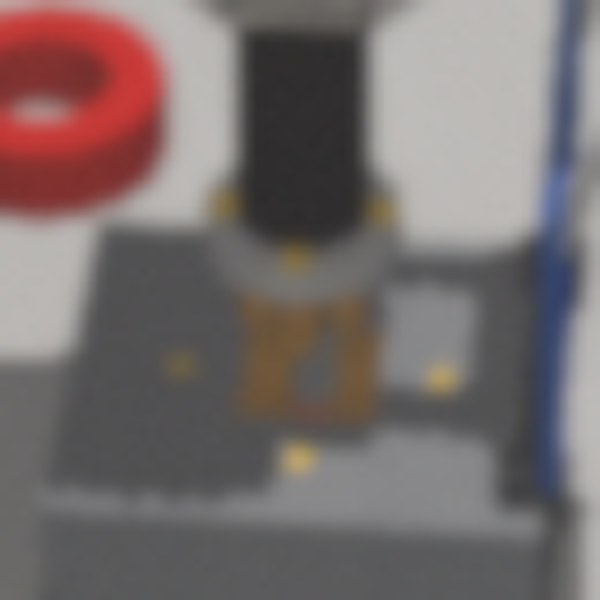

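```bash
cat > cmpr.py <<'E'
from meas import *
def cen(Y,u,v,r=2):
    for _ in range(4):
        ui,vi=int(round(u)),int(round(v));k=Y[vi-r:vi+r+1,ui-r:ui+r+1];b=np.percentile(k,45);w=np.clip(k-b-3,0,None)
        gv,gu=np.mgrid[vi-r:vi+r+1,ui-r:ui+r+1];u,v=(gu*w).sum()/w.sum(),(gv*w).sum()/w.sum()
    return u,v
E
python3 - <<'E'
from cmpr import *
p,_=load('side10');p=p.astype(float);Y=(p[...,0]+p[...,1])/2-p[...,2]
P=[cen(Y,*x) for x in((309.1,246.5),(325.8,247.2),(316.6,252.4))]
D=[cen(Y,*x) for x in((304,264.2),(332.3,265.4),(316.7,274.4))]
W=np.array([ray('side',*x,118) for x in P])[:,:2];V=np.array([ray('side',*x,75) for x in D])[:,:2]
print(np.round(P,1),np.round(D,1));print('probe L-R',(W[0]+W[1])/2,np.hypot(*(W[1]-W[0])),np.arctan2(*(W[1]-W[0])[::-1]),W[2],'dock',(V[0]+V[1])/2,np.hypot(*(V[1]-V[0])),np.arctan2(*(V[1]-V[0])[::-1]),V[2])
e=(V[1]-V[0])/np.hypot(*(V[1]-V[0]));n=np.array([-e[1],e[0]])
d=(V[0]+V[1]-W[0]-W[1])/2;print('move needed along dock x',d@e,'y',d@n, 'from near dots x',(V[2]-W[2])@e,(V[2]-W[2])@n)
E
```

```text
[[308.9 246.6]
 [325.9 247.4]
 [316.5 252.5]] [[304.1 264.1]
 [332.3 265.6]
 [316.9 274.1]]
probe L-R [ 529.25936786 -178.7664496 ] 31.58875016053565 -0.29743596062109945 [ 524.35240399 -193.74769162] dock [ 530.38231683 -179.4638723 ] 53.79922400417991 -0.30469839944173244 [ 522.39969109 -204.20030492]
move needed along dock x 1.280453743263227 y -0.3284068067493872 from near dots x 1.2730752558744634 -10.556964135336187
```

Request:
arm_command:
  steps:
    - [0.1,[0.1,0,0.4],0]
    - [0.1,[0,0,0.4],0]
    - [0.1,[0,0,0],0]
    - [0.1,[0,0,0],0]
    - [0.1,[0,0,0],0]

```text
clock: 14.63
eef_pos: [529.4, -179.7, 163.7]
eef_rot: [-3.142, 0.0, -0.309]
wrist_force: [-0.2, 0.5, -2.3]
finger_gap: 25.8
```

```bash
python3 -c "
from h import *
rel(529.6,-179.8,158.8,-.309)
print(manip.read_state()['moment'])"
```

```text
t 14.63 pos [ 529.4 -179.7  163.7] rot [-3.142  0.    -0.309] F [-0.2  0.5 -2.3] gap 25.8 j6 -0.08
tool shift cm [0.02 0.01 0.49] turn 0.0001
[-0.08126638  0.06491836  0.04917021]
```

Foot is at about 80 mm. Lowering slowly.

Request:
arm_command:
  steps:
    - [0.1,[0,0,0.3],0]
    - [0.1,[0,0,0.2],0]
    - [0.1,[0,0,0.1],0]
    - [0.1,[0,0,0],0]
    - [0.1,[0,0,0],0]

```text
clock: 15.05
eef_pos: [529.4, -179.7, 157.7]
eef_rot: [3.142, 0.0, -0.309]
wrist_force: [0.4, 0.0, -0.9]
finger_gap: 25.8
```

Request:
arm_command:
  steps:
    - [0.1,[0,0,0.1],0]
    - [0.1,[0,0,0.1],0]
    - [0.1,[0,0,0.1],0]
    - [0.1,[0,0,0],0]
    - [0.1,[0,0,0],0]

```text
clock: 15.47
eef_pos: [529.3, -179.7, 154.7]
eef_rot: [3.142, 0.0, -0.309]
wrist_force: [-0.0, 0.5, -1.8]
finger_gap: 25.7
```

```bash
python3 -c "
from h import *
rel(529.6,-179.8,158.8,-.309)
print(manip.read_state()['moment'])"
```

```text
t 15.47 pos [ 529.3 -179.7  154.7] rot [ 3.142  0.    -0.309] F [-0.   0.5 -1.8] gap 25.7 j6 -0.08
tool shift cm [ 0.03  0.   -0.41] turn -0.0
[-0.07630431  0.08941001  0.03669624]
```

The foot is 4 mm below the mouth with no contact force, so it is entering. Continuing.

Request:
arm_command:
  steps:
    - [0.1,[0,0,0.2],0]
    - [0.1,[0,0,0.2],0]
    - [0.1,[0,0,0.2],0]
    - [0.1,[0,0,0],0]
    - [0.1,[0,0,0],0]

```text
clock: 15.88
eef_pos: [529.3, -179.7, 148.6]
eef_rot: [-3.142, 0.0, -0.309]
wrist_force: [-0.2, -0.2, -1.0]
finger_gap: 25.4
```

```bash
python3 - <<'E'
from h import *
rel(529.6,-179.8,137,-.309)
print(manip.read_state()['moment'])
p,d=snap('side','side11')
im=cv2.resize(p[225:290,285:350],(600,600),interpolation=cv2.INTER_CUBIC)
cv2.imwrite('pics/c11.png',im[:,:,::-1])
E
```

```text
t 15.88 pos [ 529.3 -179.7  148.6] rot [-3.142  0.    -0.309] F [-0.2 -0.2 -1. ] gap 25.4 j6 -0.08
tool shift cm [0.03 0.   1.16] turn -0.0
[-0.05493357  0.05116378 -0.04621314]
```

View pics/c11.png

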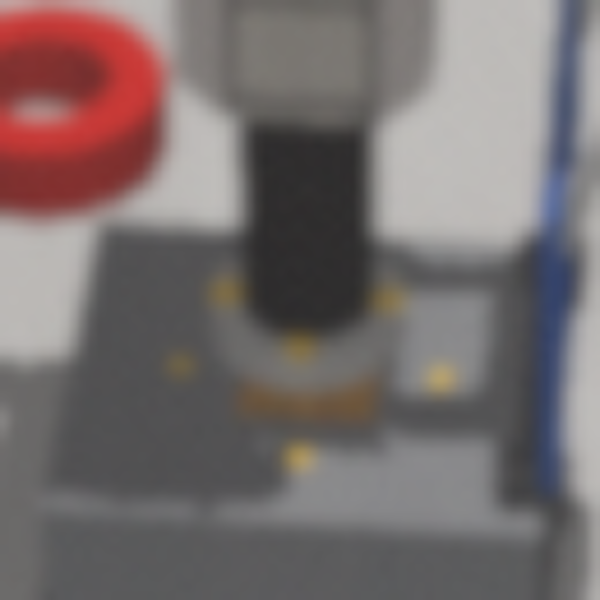

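The crop shows the foot inside the socket, with the collar (300,360) above it and the splines meshed. I push on against the spring.

Request:
arm_command:
  steps:
    - [0.1,[0,0,0.2],0]
    - [0.1,[0,0,0.2],0]
    - [0.1,[0,0,0.2],0]
    - [0.1,[0,0,0],0]
    - [0.1,[0,0,0],0]
  force: 60

```text
clock: 16.35
eef_pos: [529.5, -179.8, 143.0]
eef_rot: [3.142, -0.0, -0.309]
wrist_force: [-0.2, 0.0, 3.3]
finger_gap: 25.7
```

Request:
arm_command:
  steps:
    - [0.1,[0,0,0.2],0]
    - [0.1,[0,0,0.2],0]
    - [0.1,[0,0,0.1],0]
    - [0.1,[0,0,0],0]
    - [0.1,[0,0,0],0]

```text
clock: 16.77
eef_pos: [529.5, -179.8, 138.0]
eef_rot: [3.142, -0.001, -0.309]
wrist_force: [-1.5, 0.2, 7.2]
finger_gap: 25.5
```

```bash
python3 - <<'E'
from h import *
rel(529.6,-179.8,137,-.309)
print(manip.read_state()['moment'])
E
```

```text
t 16.77 pos [ 529.5 -179.8  138. ] rot [ 3.142e+00 -1.000e-03 -3.090e-01] F [-1.5  0.2  7.2] gap 25.5 j6 -0.08
tool shift cm [ 0.01 -0.    0.1 ] turn -0.0
[ 0.11883556  0.52507533 -0.00101607]
```

Request:
arm_command:
  steps:
    - [0.1,[0,0,0.1],0]
    - [0.1,[0,0,0.1],0]
    - [0.1,[0,0,0],0]
    - [0.1,[0,0,0],0]
    - [0.1,[0,0,0],0]

```text
clock: 17.18
eef_pos: [529.5, -179.8, 136.7]
eef_rot: [3.141, -0.001, -0.309]
wrist_force: [-4.0, 1.2, 13.6]
finger_gap: 25.5
```

```bash
python3 - <<'E'
from h import *
rel(529.6,-179.8,137,-.309)
E
```

```text
t 17.18 pos [ 529.5 -179.8  136.7] rot [ 3.141e+00 -1.000e-03 -3.090e-01] F [-4.   1.2 13.6] gap 25.5 j6 -0.08
tool shift cm [ 0.01 -0.   -0.03] turn 0.0001
```

Request:
arm_command:
  steps:
    - [0.1,[-0.04,0,0.08],0]
    - [0.1,[0,0,0],0]
    - [0.1,[0,0,0],0]
    - [0.1,[0,0,0],0]

```text
clock: 17.52
eef_pos: [529.5, -179.8, 136.7]
eef_rot: [3.141, -0.002, -0.309]
wrist_force: [-5.3, 1.8, 19.8]
finger_gap: 25.5
```

```bash
python3 - <<'E'
from meas import *
rel(529.6,-179.8,137,-.309)
p,d=snap('side','side12')
im=cv2.resize(p[200:290,280:370],(600,600),interpolation=cv2.INTER_CUBIC)
cv2.imwrite('pics/c12.png',im[:,:,::-1])
ax=np.array([np.cos(.309),-np.sin(.309)])
for m,c,a in comp(mask(p,'orange'),358,222,15):
    vv,uu=np.nonzero(m&(d>0));P=pts('side',uu,vv,d[vv,uu]);print('bar',a,np.median(P,0).round(1),'s',np.median(P[:,:2]@ax).round(1))
# collar height from depth
vv,uu=np.mgrid[255:275,306:330];vv=vv.ravel();uu=uu.ravel();P=pts('side',uu,vv,d[vv,uu]);k=np.hypot(P[:,0]-529.5,P[:,1]+179.8);q=(k>15)&(k<20)&(P[:,2]<95);print('collar z',np.percentile(P[q,2],[10,50,90]),q.sum())
E
```

```text
t 17.52 pos [ 529.5 -179.8  136.7] rot [ 3.141e+00 -2.000e-03 -3.090e-01] F [-5.3  1.8 19.8] gap 25.5 j6 -0.08
tool shift cm [ 0.01 -0.   -0.03] turn 0.0
bar 53 [ 595.5 -213.3  189.3] s 631.8
collar z [74.62390837 81.06962208 83.44740768] 135
```

View pics/c12.png

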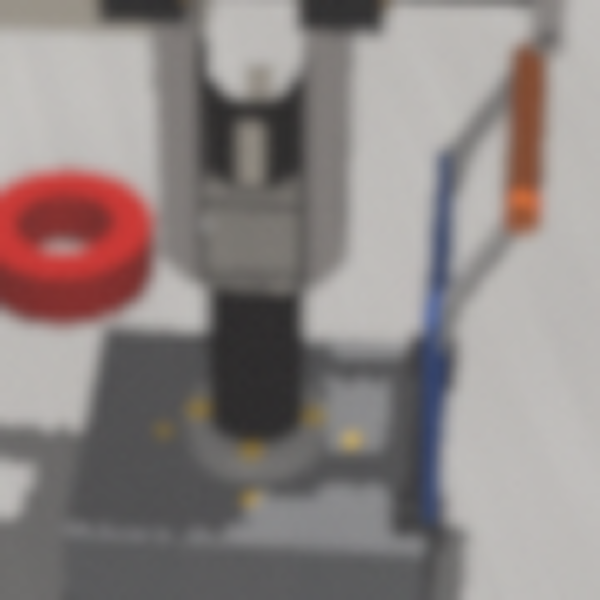

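View pics/side12.png

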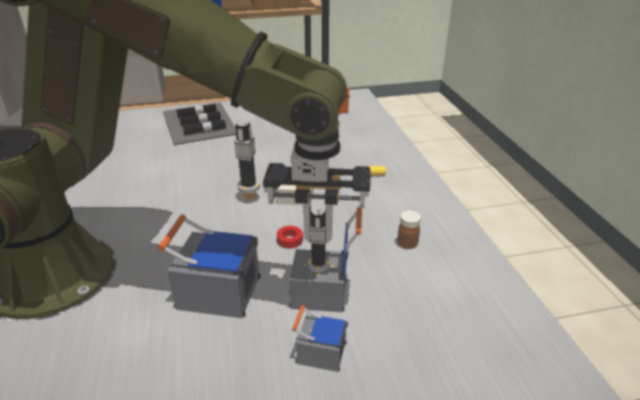

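The crops show the collar flat on the dock (250,455), no brass visible, and the cover still upright (435,330). TCP z stayed at 136.7 while the push rose to 20 N, so the collar is on its hard stop. Handing in.

```bash
python3 -c "
from h import *
print(manip.sign_off()); s=manip.read_state(); print(s['clock'],s['eef_pos'],s['wrist_force'],s['finger_gap'])"
```

```text
the job is handed in; nothing more can be done
None
the job is handed in; nothing more can be done
```

I folded the middle dock's cover upright and released it. Then I took the small probe from the white stand, turned it to the dock's yaw, and pushed it home. I handed the job in at about 17.6 s, still gripping at 60 N and pressing.

**Last checks**
- **Probe seated:** the tool tip stayed at z 136.7 mm (136.8 expected when home) while the upward force rose from 13.6 to 19.8 N, so the collar is on its hard stop. The picture shows it flat, with no brass visible.
- **Cover:** the camera put its bar at 631.8 mm along the dock's x axis, the same as expected for straight up. The arm's own readings gave 1.566 rad before release.
- **Other things:** the grommet, salt jar and the look-alikes are where they were in the last side picture. The arm hides most of the screwdriver and stand there.

**Disagreements**
- **Socket position:** the two cameras and the cover's hinge arc differed by up to 2 mm. I used a value between them, and the foot went in without resistance.
- **Side force:** about 5.6 N remained at the end. Shifting 0.4 mm to relieve it while pressing harder did not help: it had been 4.2 N before.
- **Collar height:** the camera's depth reading was 81 to 83 mm against 83 expected, which is within its accuracy.
- **Top view:** the arm blocked it for the final check.

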